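# Snap the cap onto the detergent jug

### The arm

A 6-joint arm with a two-finger parallel gripper is mounted at the origin on the work surface. World frame = base frame: x ahead of the robot, y to its left, z up, the work surface at z = 0. Lengths are in mm, angles in rad, forces in N, time in s.
With the tool pointing down it reaches from about 350 to 875 mm from the base axis. Payload 4.2 kg.
Tool frame: the origin (TCP) lies midway between the tips of the shut fingers; the grasp point (between the pads) lies 19 mm behind it (arm.grasp_offset is the distance from the TCP to the grasp point, in mm); z points along the fingers, y is the line along which they close (so a half turn about z gives the same grasp; the last joint's range is limited). The gripper opens to 85 mm and grips with 20 to 120 N. Pads are 22 mm wide; open, the fingers measure 114 mm over their backs; the gripper's body (76 mm by 85 mm) begins 54 mm behind the grasp point. The pads swing forward as they close: fully open they stand 13 mm farther back than shut.
Start: joints at [-0.974, 0.385, 0.008, 0, -1.194, -0.259], TCP at [207.147, -589.652, 231.312] pointing down, gripper open.
Joint ranges: [-3.14, 3.14], [-1.21, 2.06], [-1.07, 1.41], [-3.16, 2.05], [-2.99, -0.16], [-3.1, 3.1]. Speed limits (rad/s): [2.79, 2.79, 3.14, 3.14, 3.14, 3.14].

### API

Orientations are given as a unit quaternion [x, y, z, w].
In Python, from bench import arm gives the robot as it stands. The module is installed in compiled form; this text tells all that it offers.
- The arm moves only by the tool servo_tool, never from a script. Its argument "increments" is a list of rows, each a list of 7 numbers: the opening, from 0 (shut) to 1 (fully open), then the shift along the tool's x, y, z in m, then the turn, a rotation vector about the tool's x, y, z in degrees. In form: [[grip, x, y, z, ax, ay, az], ...]. A call has 1 to 12 rows; each row is the pose to reach, as a shift and turn from the pose commanded when the call began, along the tool's axes at that moment; what a row does not reach only later rows make up. A row lasts 1/8 s, in which the tool goes at most 62.5 mm and 10.7 degrees, less where a joint would pass 70% of its speed; a pose out of reach is approached as far as the arm can. A call with a gripper value outside its range is refused whole. The fingers move at their own pace and stop on an object; the grip force is fixed at half the most. Time passes only in rows, so rows that repeat a pose let the fingers close. It gives the time, the measured TCP pose, the force, the opening and the grip force at its end, in the units of the state.
- arm.read_state(): the state, without advancing time (a new reading comes with each control period).
- arm.get_image(name): name is "side" or "top"; returns a dict with "color" (400x640x3 uint8, red, green, blue), "fx", "fy", "cx", "cy" (pixels), "k1" (the pictures are not rectified: a ray, as slopes to the right and down, at radius r is drawn at 1 + k1 r^2 times it, then the intrinsics apply), "rvec" (rotation vector, rad) and "tvec" (3), from world to camera coordinates, as OpenCV has them. Camera axes: x right, y down, z forward; pixel columns grow to the right and rows downward; lengths in mm; the calibration is good to about 2 mm. A picture is of the moment at which its call begins. There is no depth.
- arm.job_done(): hands the job in; it is judged then, once.
Trained networks look in the newest picture that a camera, given by its name, has taken for a name from the list of things; names that differ only in an ending like _2 or _b are one class to them, and where a whole thing is asked for, a point or a joint stands for the part that bears it (a point fixed in the world has none). Each returns a list of dicts, best first, with "p" (0 to 1); they miss things now and then, are a little off and sometimes report something else, mostly with a low value. They report only what shows in the picture. A call takes as long as a camera call.
- arm.look_for(camera, thing): "box" ([centre column, centre row, width, height] in pixels, round what is visible of it).
- arm.spot_point(camera, thing): "centre" ([column, row] in pixels: a listed point, or the origin of a listed thing).
The state is a dict: "clock": time; "joints": joint angles; "joint_vel": joint speeds; "joint_efforts": joint torques, N m; "position": TCP position; "ee_rot": TCP orientation; "contact_force": force on the tool from outside, world axes, zero at the start; "wrist_torque": the same for the moment, N m; "gripper_width": finger opening in mm; "grasp_force": force on a finger pad.
Only numpy, scipy, OpenCV 4.12 (cv2) and the standard library are available. Lean on these libraries where they do the work, as an engineer would, in place of code of your own. Each camera call takes 0.05 s, during which the arm holds its last target. There are 200 camera calls.

### The job

Close the blue detergent jug: swing its white carry handle away from above the neck, down on the side that faces you, until it snaps into its end notch and stays there, then take the green cap from the counter and press it straight down onto the neck. After you feel the click keep pressing until the cap's rim sits flush on the collar all round, and finish like that, the gripper still on the cap and pushing it down firmly, without letting go. Leave the other things on the counter where they stand.

Things in the scene. Friction and masses are not known exactly. Their poses are not given: they have to be found in the camera images.
- jug: Blue detergent jug, 120 (x) by 130 (y) by 150 mm high, heavy, does not move, on a black mat 170 by 190 by 4 mm; above it a cone narrows from 110 to 50 mm diameter at a collar whose flat top is 175 mm above the counter. Origin: middle of the underside, on the counter; z up; its -x side is the front, turned roughly towards the robot, to which the handle swings down
- neck_seat (a point): Middle of the collar's flat top, 175 mm above the counter, where the cap's rim must come to sit. From here a white neck rises 25 mm: 33 mm diameter, smooth, tapered over its top 9 mm to 22 mm diameter. Four small sprung round beads, centred 9 mm above this point, stand out of it to 42 mm diameter and give way when the cap's lip is pushed over them
- bail (a joint): Angle of the white carry handle (rad): 0 = upright over the neck, growing as it swings down to the front (-x of the jug); start -0.2 to 0.3. It stays where it is left; at about 1.18 its arms meet a sprung steel bead on either side of the jug; a push of about 5 N at the bar takes them over it, at about 1.35, and it snaps to its end stop at 1.55 (level, in front of the jug)
- bail_hinge (a point): Middle of the handle's hinge line, 130 mm above the counter, straight above the jug's origin; the line runs along the jug's y
- bail_grip (a point): Middle of the handle's round cross bar, 12 mm thick, straight for 104 mm along the jug's y, 120 mm from the hinge line; two 12 mm arms run from its ends down to the hinge at 74 mm either side of the jug's middle. Moves with the handle. At the end stop it is 130 mm above the counter, 60 mm out from the jug's front
- cap: Green ribbed snap cap, standing loose on the counter open side down: 52 mm diameter, 40 mm high, about 45 g. Origin: middle of its lower rim, z up along its axis. Its lip, the lowest 4 mm, has a 38 mm bore; above it the bore is 46 mm wide and 32 mm deep. It is home when its origin is at neck_seat
- cap_top (a point): Middle of the cap's flat top, 40 mm above its rim. Pressed on the neck, the cap meets the beads when its rim is 13 mm above the collar, needs about 10 to 15 N to pass, clicks (the force drops) at about 8 mm, slides on with little resistance, and the beads help draw it down the last 4 mm onto the collar
- dosing_cup: White open dosing cup, 60 mm diameter, 50 mm high, bystander. Origin: middle of its underside
- stain_jar: Amber jar with white lid, 58 mm diameter, 65 mm high, bystander. Origin: middle of its underside
- softener: Orange bottle with white cap, 72 mm diameter, 210 mm high, bystander. Origin: middle of its underside
- carton: Red and yellow carton, 70 by 120 by 140 mm high, bystander. Origin: middle of its underside
- clothes_brush: Clothes brush, 180 mm long, lying, bystander. Origin: middle of its underside
- starch_can: Silver spray can, 56 mm diameter, 170 mm high, bystander. Origin: middle of its underside

How it is judged:
By the outcome, as a careful person would: the job done as asked, in the order asked, and still so for the second after the job is handed in, while the arm keeps its last pose, push and grip.
It also fails if it takes over 61 s, if anything falls off the work surface, if the arm or the gripper's body presses on something with over 40 N, if the wrist force passes 120 N, or if a joint passes its speed limit or range.

## Working session

There is one attempt and no reset: what is moved stays moved. The work goes in short steps, Python scripts to look and compute and a tool call to move; the robot and the scene stay as the last step left them, time stands still between calls to the robot, and variables do not carry over. Pictures are saved under pics/ and viewed, at most 10 in all, crops included, and the job is handed in when it is done.

Besides the shell and the picture viewer there is one more tool, called as name([rows], argument=value, ...), one row to a line, values as JSON. servo_tool: Moves the arm, as the interface text tells. Its arguments: {"type":"object","properties":{"increments":{"type":"array","items":{"type":"array","items":{"type":"number"}}}},"required":["increments"]}

```bash
mkdir -p pics; cat > h.py <<'E'
import numpy as np, cv2
from bench import arm
from scipy.spatial.transform import Rotation as R
def cam(n):
    i=arm.get_image(n); i['R']=cv2.Rodrigues(np.array(i['rvec'],float))[0]; i['t']=np.array(i['tvec'],float).ravel(); return i
def K(i): return np.array([[i['fx'],0,i['cx']],[0,i['fy'],i['cy']],[0,0,1.]])
def ray(i,p):
    d=(np.array(p,float)-[i['cx'],i['cy']])/[i['fx'],i['fy']]
    s=d.copy()
    for _ in range(50): s=d/(1+i['k1']*(s@s))
    return -i['R'].T@i['t'], i['R'].T@np.array([s[0],s[1],1])
def atz(i,p,z):
    c,d=ray(i,p); return c+d*(z-c[2])/d[2]
def tri(obs):
    A=np.zeros((3,3));b=np.zeros(3)
    for i,p in obs:
        c,d=ray(i,p); d=d/np.linalg.norm(d); M=np.eye(3)-np.outer(d,d);A+=M;b+=M@c
    x=np.linalg.solve(A,b); return x,[round(float(np.linalg.norm(np.cross(x-ray(i,p)[0],ray(i,p)[1]/np.linalg.norm(ray(i,p)[1])))),1) for i,p in obs]
def proj(i,X):
    return cv2.projectPoints(np.array(X,float).reshape(-1,3),np.array(i['rvec'],float),i['t'],K(i),np.array([i['k1'],0,0,0,0.]))[0].reshape(-1,2)
def save(i,f): cv2.imwrite('pics/'+f,i['color'][:,:,::-1])
E
python3 - <<'E'
from h import *
np.set_printoptions(precision=1,suppress=True)
I={n:cam(n) for n in('side','top')}
for n in I: save(I[n],n+'0.png'); print(n,-I[n]['R'].T@I[n]['t'],I[n]['fx'])
for t in['jug','neck_seat','bail_hinge','bail_grip','cap','cap_top','dosing_cup','stain_jar','softener','carton','clothes_brush','starch_can']:
    S={n:arm.spot_point(n,t)[:2] for n in I}
    print(t,{n:[(np.round(d['centre'],1).tolist(),round(d['p'],2)) for d in S[n]] for n in S}, tri([(I[n],S[n][0]['centre']) for n in I]) if all(S.values()) else [atz(I[n],S[n][0]['centre'],0) for n in S if S[n]])
s=arm.read_state();print(s)
E
```

```text
side [521.7 640.7 986.1] 371.95896933452894
top [ 389.3  -28.9 1961.9] 504.65326181298934
jug {'side': [([295.7, 254.8], 0.84)], 'top': [([284.8, 193.7], 0.68)]} (array([584.2,  78.5,  -4.7]), [2.3, 2.3])
neck_seat {'side': [([292.6, 232.4], 0.62), ([294.3, 376.8], 0.6)], 'top': [([279.9, 190.6], 0.72), ([421.0, 172.5], 0.71)]} (array([584.2,  88.7, 134.9]), [0.3, 0.3])
bail_hinge {'side': [([292.3, 232.0], 0.73)], 'top': [([280.0, 190.0], 0.56)]} (array([585.6,  88.3, 136.4]), [0.3, 0.3])
bail_grip {'side': [([300.0, 208.7], 0.86)], 'top': [([275.6, 196.1], 0.69)]} (array([556.6,  95.5, 251.6]), [4.1, 4.1])
cap {'side': [([290.5, 180.7], 0.48)], 'top': [([363.2, 191.4], 0.57)]} (array([ 605.9, -230.9,  -20.7]), [7.0, 7.0])
cap_top {'side': [([289.8, 170.2], 0.53)], 'top': [([364.9, 185.1], 0.5)]} (array([ 615. , -231.6,   35.1]), [2.5, 2.5])
dosing_cup {'side': [([335.1, 166.4], 0.58)], 'top': [([382.1, 219.9], 0.74), ([428.1, 225.8], 0.5)]} (array([ 468.9, -301.8,  -15.7]), [17.4, 17.4])
stain_jar {'side': [([330.1, 201.8], 0.77), ([367.9, 375.3], 0.49)], 'top': [([332.8, 221.4], 0
[... 306 characters left out ...]
.5, 0.5])
clothes_brush {'side': [([369.4, 373.9], 0.75), ([292.4, 232.1], 0.2)], 'top': [([193.9, 243.6], 0.67)]} (array([390.2, 423.9,  37.1]), [2.0, 2.0])
starch_can {'side': [([331.3, 131.2], 0.83)], 'top': [([427.9, 227.2], 0.85)]} (array([ 459.9, -486.8,  -13.8]), [2.2, 2.2])
{'clock': 1.3, 'joints': array([-1. ,  0.4,  0. ,  0. , -1.2, -0.3]), 'joint_vel': array([ 0.,  0., -0.,  0., -0.,  0.]), 'joint_efforts': array([ -0. , -39.2,  18.9,   4.2,  -0. ,   0. ]), 'position': array([ 207.2, -589.6,  231.3]), 'ee_rot': array([-0.2,  1. ,  0. , -0. ]), 'contact_force': array([-0.1, -0.3, -0.2]), 'wrist_torque': array([0. , 0. , 0.1]), 'grasp_force': 0.0, 'gripper_width': 85.26291800904765}
```

View pics/side0.png

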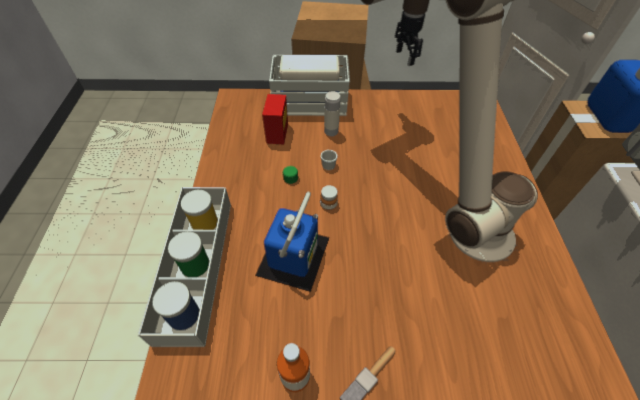

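View pics/top0.png

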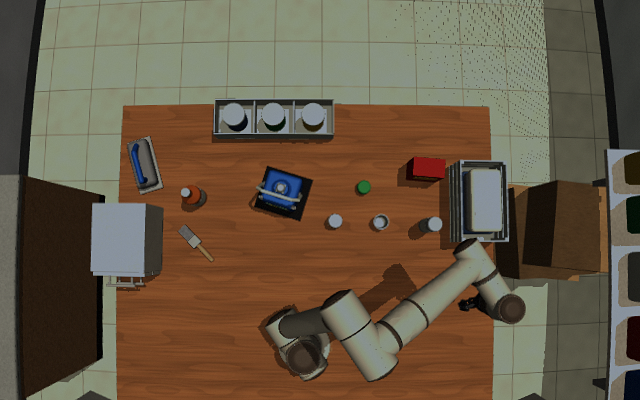

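Side view: jug near (293,245) with the handle leaning across its neck, cap at (290,175). Top view: jug on its mat at (283,193), cap at (363,187), jar at (335,221), cup at (381,222). Next I'll refine the jug and cap poses.

```bash
python3 - <<'E'
from h import *
np.set_printoptions(precision=1,suppress=True)
I={n:cam(n) for n in('side','top')}
c=I['top']['color'][155:230,245:320]; a=cv2.resize(c,None,fx=5.3,fy=5.3,interpolation=cv2.INTER_CUBIC)
c=I['side']['color'][185:290,250:335]; b=cv2.resize(c,None,fx=4,fy=4,interpolation=cv2.INTER_CUBIC)
m=np.zeros((430,800,3),np.uint8); m[:a.shape[0],:a.shape[1]]=a; m[:b.shape[0],400:400+b.shape[1]]=b
cv2.imwrite('pics/crop1.png',m[:,:,::-1])
for n in I:
    h=cv2.cvtColor(I[n]['color'],cv2.COLOR_RGB2HSV)
    g=cv2.inRange(h,(50,120,40),(80,255,255)); N,l,s,ce=cv2.connectedComponentsWithStats(g)
    for k in range(1,N):
        if s[k,4]>30: print('green',n,s[k],ce[k],atz(I[n],ce[k],20 if n=='side' else 38))
    x0,y0,x1,y1=(250,185,335,290) if n=='side' else (245,155,320,230)
    im=I[n]['color']; M=((im.max(2)<45)).astype(np.uint8); Z=np.zeros_like(M); Z[y0:y1,x0:x1]=M[y0:y1,x0:x1]
    N,l,s,ce=cv2.connectedComponentsWithStats(Z); k=1+np.argmax(s[1:,4]); 
    p=np.argwhere(l>0 if n=='top' else l==k)[:,::-1].astype(float)
    W=np.array([atz(I[n],q,4)[:2] for q in p],np.float32); r=cv2.minAreaRect(W); print(n,'mat',s[k],r, cv2.boxPoints(r))
E
```

```text
green side [283 166  15  17 194] [290.1 174.3] [ 612.  -225.8   20. ]
green side [177 251  31  25 405] [194.1 266. ] [872.1 131.2  20. ]
side mat [ 257  235   71   55 1069] ((588.0782470703125, 87.13726043701172), (184.00514221191406, 164.2169189453125), 72.4544448852539) [[482.1  24.2]
 [638.6 -25.3]
 [694.1 150.1]
 [537.5 199.6]]
green top [357 181  13  13 132] [363.5 186.8] [ 610.4 -225.8   38. ]
top mat [254 166  59  55 840] ((588.4381103515625, 85.75804138183594), (187.62655639648438, 168.7338104248047), 72.75650024414062) [[480.1  21.2]
 [641.2 -28.8]
 [696.8 150.3]
 [535.7 200.4]]
```

View pics/crop1.png

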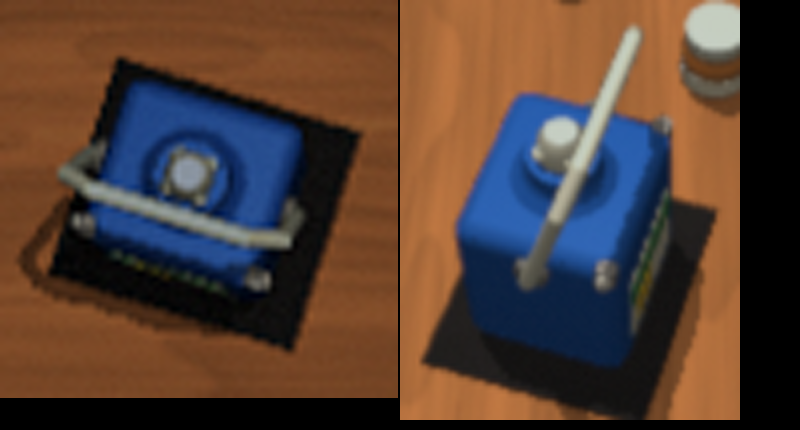

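Crop: in the top view the neck's top is at about (280.8,188) px. The bar runs from (257,188) to (299,200), tilted to the front. In the side view the neck's top is at about (290,217). Both mat fits agree on a jug pose of about (588.3, 86.5) with yaw of about -17.3°.

```bash
cat >> h.py <<'E'
J=np.array([588.3,86.5]); yaw=np.radians(-17.3); f=-np.array([np.cos(yaw),np.sin(yaw)]); ly=np.array([-np.sin(yaw),np.cos(yaw)])
def go(pos,ydir=None,s=None):
    """shift (m) & rotvec (deg) in current tool frame to world pos, tool down, tool y along +-ydir"""
    s=s or arm.read_state(); A=R.from_quat(s['ee_rot']); out=[]
    d=A.inv().apply(np.array(pos)-s['position'])/1000
    if ydir is None: return d
    for sg in(1,-1):
        y=sg*np.array([*ydir,0]); z=np.array([0,0,-1.]); B=R.from_matrix(np.array([np.cross(y,z),y,z]).T)
        out.append((A.inv()*B).as_rotvec(degrees=True))
    return d,sorted(out,key=np.linalg.norm)
E
python3 - <<'E'
from h import *
np.set_printoptions(precision=4,suppress=True)
I={n:cam(n) for n in('side','top')}
print(tri([(I['top'],(245+190/5.3-.4,155+175/5.3-.4)),(I['side'],(250+162/4-.4,185+130/4-.4))]))
for n in I: print(n,proj(I[n],[*J,200]),proj(I[n],[*J,4]))
for th in(.1,.2,.3):
  for n in I: 
    P=[[*(J+f*120*np.sin(th)+ly*v),130+120*np.cos(th)] for v in(-52,0,52)]
    q=proj(I[n],P); print(th,n,((q-[245,155])*5.3+2 if n=='top' else (q-[250,185])*4+[402,2]).round().tolist())
print(arm.read_state()['ee_rot'])
print(go([*(J+f*(-2)),310],f)); print(go([*(J+f*(-2)),225]))
E
```

```text
(array([587.9585,  82.8092, 198.3846]), [0.4, 0.4])
side [[290.0037 217.9172]] [[293.3701 255.6157]]
top [[279.377  187.3667]] [[282.6014 193.0204]]
0.1 side [[604.0, 30.0], [576.0, 92.0], [547.0, 159.0]]
0.1 top [[250.0, 207.0], [174.0, 183.0], [97.0, 158.0]]
0.2 side [[621.0, 36.0], [594.0, 99.0], [566.0, 165.0]]
0.2 top [[245.0, 225.0], [168.0, 200.0], [92.0, 176.0]]
0.3 side [[639.0, 44.0], [612.0, 106.0], [584.0, 173.0]]
0.3 top [[240.0, 242.0], [163.0, 218.0], [87.0, 194.0]]
[-0.1681  0.9858 -0.      0.    ]
(array([-0.5853,  0.5105, -0.0787]), [array([ -0.0049,   0.0003, -53.3451]), array([  0.0004,   0.0058, 126.6549])])
[-0.5853  0.5105  0.0063]
```

servo_tool([
  [0,0,0,-0.06,0,0,0],
  [0,-0.585,0.51,-0.08,0,0,-53.3],
  [0,-0.585,0.51,-0.08,0,0,-53.3],
  [0,-0.585,0.51,-0.08,0,0,-53.3],
  [0,-0.585,0.51,-0.08,0,0,-53.3],
  [0,-0.585,0.51,-0.08,0,0,-53.3],
  [0,-0.585,0.51,-0.08,0,0,-53.3],
  [0,-0.585,0.51,-0.08,0,0,-53.3],
  [0,-0.585,0.51,-0.08,0,0,-53.3],
  [0,-0.585,0.51,-0.08,0,0,-53.3],
  [0,-0.585,0.51,-0.08,0,0,-53.3],
  [0,-0.585,0.51,-0.08,0,0,-53.3],
])

```text
clock: 3.0
position: [546.9, 10.1, 309.5]
ee_rot: [-0.593, 0.806, -0.0, 0.0]
contact_force: [0.5, -0.5, 0.2]
gripper_width: -0.2
grasp_force: 0.0
```

```bash
sed -i 's/588.3,86.5/588.3,85.0/' h.py; python3 - <<'E'
from h import *
np.set_printoptions(precision=4,suppress=True)
s=arm.read_state();print(s['clock'],s['joints'],s['position'],s['contact_force'])
for o,z in((-14,310),(-14,222),(40,215),(85,190)):print(o,z,go([*(J+f*o),z],f))
E
```

```text
3.0 [ 0.3151  0.2045 -0.0508  0.0002 -1.3145 -0.6175] [546.9317  10.1331 309.514 ] [ 0.5331 -0.4633  0.2351]
-14 310 (array([-0.0838, -0.0312, -0.0004]), [array([-0.0496,  0.0207, -0.0217]), array([  0.0324,   0.0779, 179.9782])])
-14 222 (array([-0.0838, -0.0311,  0.0876]), [array([-0.0496,  0.0207, -0.0217]), array([  0.0324,   0.0779, 179.9782])])
40 215 (array([-0.0837,  0.0229,  0.0945]), [array([-0.0496,  0.0207, -0.0217]), array([  0.0324,   0.0779, 179.9782])])
85 190 (array([-0.0837,  0.0679,  0.1195]), [array([-0.0496,  0.0207, -0.0217]), array([  0.0324,   0.0779, 179.9782])])
```

servo_tool([
  [0,-0.084,-0.031,0,0,0,0],
  [0,-0.084,-0.031,0,0,0,0],
  [0,-0.084,-0.031,0,0,0,0],
  [0,-0.084,-0.031,0,0,0,0],
])

```text
clock: 3.5
position: [600.5, 78.6, 309.0]
ee_rot: [-0.592, 0.806, 0.0, -0.0]
contact_force: [-0.3, 0.2, 0.3]
gripper_width: -0.1
grasp_force: 0.0
```

```bash
python3 - <<'E'
from h import *
np.set_printoptions(precision=4,suppress=True)
i=cam('side');c=cv2.resize(i['color'][120:270,210:390],None,fx=4,fy=4,interpolation=cv2.INTER_CUBIC)
cv2.imwrite('pics/side2.png',c[:,:,::-1])
s=arm.read_state();print(s['clock'],s['joints'],s['position'],s['contact_force'])
for o,z in((-14,310),(-14,222),(40,215),(85,190)):print(o,z,go([*(J+f*o),z],f))
E
```

```text
3.55 [ 0.3968  0.3098  0.0909  0.0001 -1.3519 -0.7003] [600.3789  78.3006 309.321 ] [ 0.0752 -0.1246 -0.257 ]
-14 310 (array([-0.0028, -0.0005, -0.0007]), [array([-0.0042, -0.0039, -0.086 ]), array([ -0.0061,   0.0066, 179.914 ])])
-14 222 (array([-0.0028, -0.0005,  0.0873]), [array([-0.0042, -0.0039, -0.086 ]), array([ -0.0061,   0.0066, 179.914 ])])
40 215 (array([-0.0027,  0.0535,  0.0943]), [array([-0.0042, -0.0039, -0.086 ]), array([ -0.0061,   0.0066, 179.914 ])])
85 190 (array([-0.0027,  0.0985,  0.1193]), [array([-0.0042, -0.0039, -0.086 ]), array([ -0.0061,   0.0066, 179.914 ])])
```

View pics/side2.png

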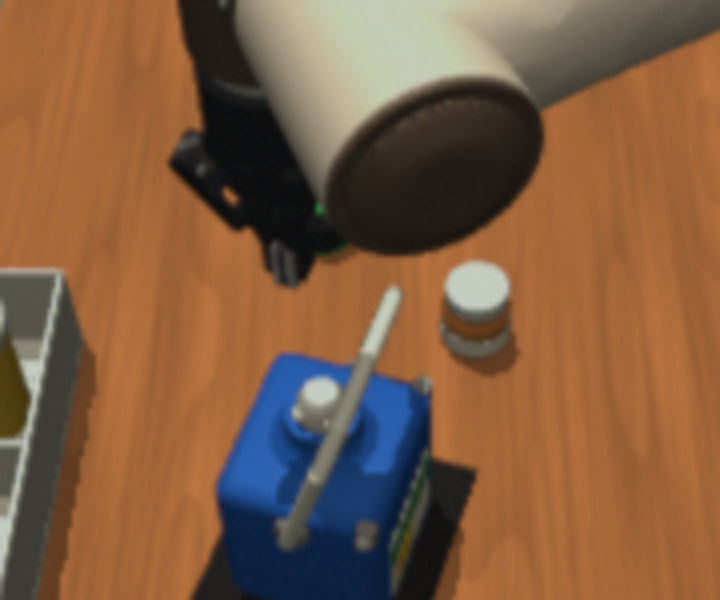

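The shut fingers hang behind the bar and above the neck, at about (290,270) in the crop. The bar's near end is at (290,530) and its far end at (395,290). I'll go down.

servo_tool([
  [0,-0.003,0,0.03,0,0,0],
  [0,-0.003,0,0.06,0,0,0],
  [0,-0.003,0,0.087,0,0,0],
  [0,-0.003,0,0.087,0,0,0],
  [0,-0.003,0.012,0.087,0,0,0],
  [0,-0.003,0.024,0.087,0,0,0],
  [0,-0.003,0.036,0.087,0,0,0],
  [0,-0.003,0.046,0.089,0,0,0],
])

```text
clock: 4.55
position: [557.3, 96.1, 220.8]
ee_rot: [-0.593, 0.805, -0.0, 0.001]
contact_force: [-0.1, -1.3, -1.6]
gripper_width: 0.0
grasp_force: 0.6
```

servo_tool([
  [0,0,0.01,0.005,0,0,0],
  [0,0,0.02,0.01,0,0,0],
  [0,0,0.03,0.016,0,0,0],
  [0,0,0.041,0.022,0,0,0],
  [0,0,0.052,0.03,0,0,0],
  [0,0,0.052,0.03,0,0,0],
])

```text
clock: 5.3
position: [506.6, 111.1, 189.3]
ee_rot: [-0.593, 0.805, 0.0, -0.001]
contact_force: [0.5, -0.4, 0.5]
gripper_width: 0.1
grasp_force: 0.0
```

```bash
python3 - <<'E'
from h import *
np.set_printoptions(precision=4,suppress=True)
i=cam('side');c=cv2.resize(i['color'][130:280,230:410],None,fx=4,fy=4,interpolation=cv2.INTER_CUBIC)
cv2.imwrite('pics/side3.png',c[:,:,::-1])
s=arm.read_state();print(s['clock'],s['joints'],s['position'],s['contact_force'])
P=s['position'][:2]-J; print(P@f,P@ly)
for o,z in((85,240),(112,240),(112,200),(114,142)):print(o,z,go([*(J+f*o),z]))
E
```

```text
5.35 [ 0.5283  0.2426 -0.31   -0.0003 -1.0195 -0.8303] [507.4448 111.2199 189.8205] [ 0.8397  0.9403 -0.0538]
84.99448372673915 0.9894101853034343
85 240 [ 0.001   0.0001 -0.0502]
112 240 [ 0.001   0.0271 -0.0501]
112 200 [ 0.001   0.027  -0.0101]
114 142 [0.001  0.029  0.0479]
```

View pics/side3.png

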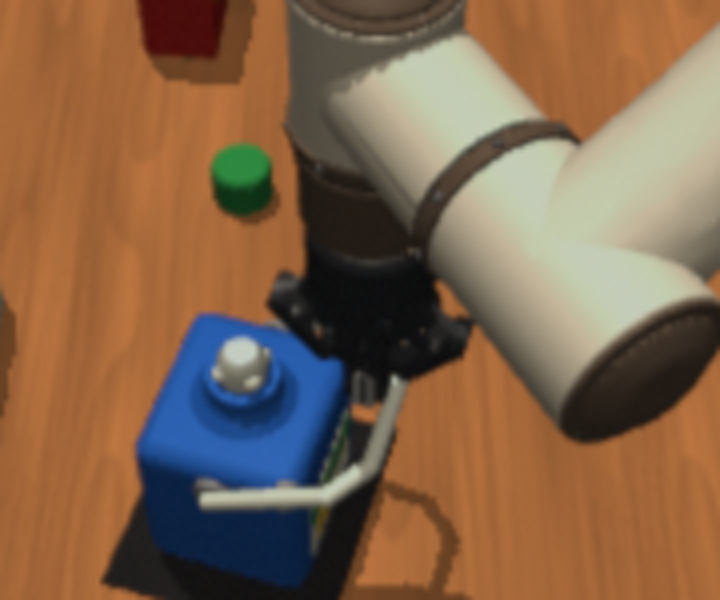

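The handle is well down: its arm runs from (205,495) to the corner at (330,490), and the bar goes up to (400,385). The finger tips are behind the bar at (365,385). Next I'll lift, move over the bar and press down.

servo_tool([
  [0,0,0,-0.04,0,0,0],
  [0,0.001,0,-0.05,0,0,0],
  [0,0.001,0.03,-0.05,0,0,0],
  [0,0.001,0.03,-0.04,0,0,0],
  [0,0.001,0.03,-0.01,0,0,0],
  [0,0.001,0.03,0.005,0,0,0],
  [0,0.001,0.031,0.02,0,0,0],
  [0,0.001,0.032,0.035,0,0,0],
  [0,0.001,0.032,0.046,0,0,0],
  [0,0.001,0.032,0.052,0,0,0],
  [0,0.001,0.032,0.052,0,0,0],
])

```text
clock: 6.72
position: [463.6, 122.3, 131.8]
ee_rot: [-0.59, 0.807, 0.01, -0.011]
contact_force: [-35.2, 31.0, 2.5]
gripper_width: 0.3
grasp_force: 22.3
```

```bash
python3 - <<'E'
from h import *
np.set_printoptions(precision=4,suppress=True)
s=arm.read_state();P=s['position'][:2]-J; print(P@f,P@ly,s['position'],s['contact_force'])
E
```

```text
130.12393543550562 -1.4205537441094975 [463.6403 122.3393 131.8419] [-35.2493  30.9798   2.4662]
```

servo_tool([
  [0,0,0.016,0,0,0,0],
  [0,0,0.02,0,0,0,0],
])

```text
clock: 6.98
position: [458.1, 125.9, 137.7]
ee_rot: [-0.593, 0.805, -0.0, -0.0]
contact_force: [0.1, 0.1, 0.4]
gripper_width: 0.2
grasp_force: 0.0
```

```bash
python3 - <<'E'
from h import *
np.set_printoptions(precision=4,suppress=True)
i=cam('side');c=cv2.resize(i['color'][150:300,230:410],None,fx=4,fy=4,interpolation=cv2.INTER_CUBIC)
cv2.imwrite('pics/side4.png',c[:,:,::-1])
for th in(1.18,1.35,1.55):
    P=[[*(J+f*120*np.sin(th)+ly*v),130+120*np.cos(th)] for v in(-52,0,52)]
    print(th,((proj(i,P)-[230,150])*4+2).round().tolist())
for n in('side','top'): print(arm.spot_point(n,'bail_grip'))
s=arm.read_state();P=s['position'][:2]-J; print(P@f,P@ly,s['position'],s['contact_force'])
print((proj(i,[s['position']])-[230,150])*4)
E
```

```text
1.18 [[427.0, 273.0], [406.0, 336.0], [383.0, 403.0]]
1.35 [[435.0, 292.0], [414.0, 355.0], [391.0, 421.0]]
1.55 [[437.0, 313.0], [416.0, 375.0], [394.0, 441.0]]
[{'centre': [328.6, 243.0], 'p': 0.66}, {'centre': [295.6, 376.4], 'p': 0.32}]
[{'centre': [277.1, 194.0], 'p': 0.51}]
135.42406339152626 0.2438794639831059 [459.0749 125.5046 138.2377] [-0.3929 -0.2036  0.2249]
[[437.0148 374.6472]]
```

View pics/side4.png

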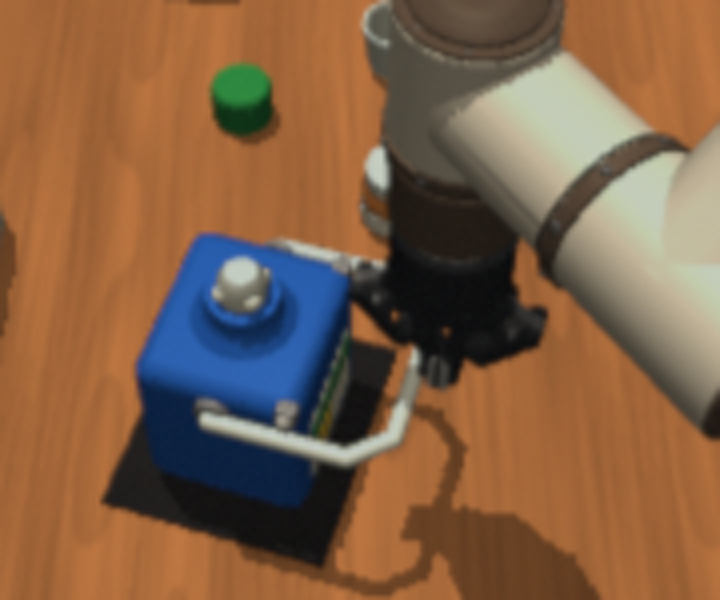

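The bar's corner is at (398,438) and its middle at about (415,358). The arm now lies below the bead at (285,412), but the image doesn't show for certain that it's at the end stop. The tip had slipped off in front of the bar. I'll press again from straight above as a check.

servo_tool([
  [0,0,0,-0.03,0,0,0],
  [0,0,0,-0.05,0,0,0],
  [0,0,-0.018,-0.05,0,0,0],
  [0,0,-0.018,-0.05,0,0,0],
  [0,0,-0.018,-0.025,0,0,0],
  [0,0,-0.018,-0.012,0,0,0],
  [0,0,-0.018,-0.006,0,0,0],
  [0,0,-0.018,-0.003,0,0,0],
  [0,0,-0.018,-0.003,0,0,0],
])

```text
clock: 8.25
position: [475.7, 120.5, 141.2]
ee_rot: [-0.592, 0.806, -0.0, 0.0]
contact_force: [0.7, -0.4, 0.1]
gripper_width: 0.4
grasp_force: 0.0
```

```bash
python3 - <<'E'
from h import *
np.set_printoptions(precision=4,suppress=True)
s=arm.read_state();P=s['position'][:2]-J; print(P@f,P@ly,s['position'],s['contact_force'])
E
```

```text
118.05750002891025 0.37641391669865953 [475.6953 120.4667 141.2313] [ 0.7351 -0.3512  0.0753]
```

servo_tool([
  [0,0,0,0.002,0,0,0],
  [0,0,0,0.004,0,0,0],
  [0,0,0,0.005,0,0,0],
  [0,0,0,0.005,0,0,0],
])

```text
clock: 8.75
position: [475.9, 120.6, 138.0]
ee_rot: [-0.593, 0.805, -0.0, 0.001]
contact_force: [-4.1, 1.1, 10.4]
gripper_width: -0.2
grasp_force: 5.2
```

The bar is on its end stop: firm contact at z = 138, where the level bar's top should be. Now the cap.

```bash
python3 - <<'E'
from h import *
np.set_printoptions(precision=4,suppress=True)
print(go([611,-225.8,230]),go([611,-225.8,90]))
E
```

```text
[ 0.2905 -0.2321 -0.0919] [ 0.2906 -0.2319  0.0481]
```

servo_tool([
  [0,0,0,-0.05,0,0,0],
  [0,0,0,-0.092,0,0,0],
  [1,0.29,-0.232,-0.092,0,0,0],
  [1,0.29,-0.232,-0.092,0,0,0],
  [1,0.29,-0.232,-0.092,0,0,0],
  [1,0.29,-0.232,-0.092,0,0,0],
  [1,0.29,-0.232,-0.092,0,0,0],
  [1,0.29,-0.232,-0.092,0,0,0],
  [1,0.29,-0.232,-0.092,0,0,0],
  [1,0.29,-0.232,0.0,0,0,0],
  [1,0.29,-0.232,0.03,0,0,0],
  [1,0.29,-0.232,0.03,0,0,0],
])

```text
clock: 10.25
position: [606.7, -224.3, 101.1]
ee_rot: [-0.592, 0.806, 0.004, -0.004]
contact_force: [-0.1, 0.2, 0.1]
gripper_width: 85.5
grasp_force: 0.0
```

```bash
python3 - <<'E'
from h import *
np.set_printoptions(precision=4,suppress=True)
s=arm.read_state();print(s['position'],s['joints'],s['gripper_width'],go([611,-225.8,5]))
i=cam('side')
a=i['color'][140:230,250:350]; a=cv2.resize(a,None,fx=4,fy=4,interpolation=cv2.INTER_CUBIC)
b=i['color'][190:290,250:350]; b=cv2.resize(b,None,fx=4,fy=4,interpolation=cv2.INTER_CUBIC)
m=np.zeros((400,800,3),np.uint8); m[:360,:400]=a; m[:,400:]=b
cv2.imwrite('pics/side5.png',m[:,:,::-1])
h=cv2.cvtColor(i['color'],cv2.COLOR_RGB2HSV); g=cv2.inRange(h,(50,120,40),(80,255,255)); N,l,st,ce=cv2.connectedComponentsWithStats(g)
for k in range(1,N):
    if st[k,4]>30: print('green',st[k],ce[k],atz(i,ce[k],20))
E
```

```text
[ 606.6757 -224.3109  101.1127] [-0.105   0.5364 -0.0897 -0.0013 -0.9564 -0.197 ] 85.54811597609029 [ 0.     -0.0057  0.0961]
green [284 166  14  17 192] [290.1458 174.3438] [ 611.7841 -225.6393   20.    ]
green [177 249  31  27 436] [194.8326 265.2798] [870.4909 128.8133  20.    ]
```

View pics/side5.png

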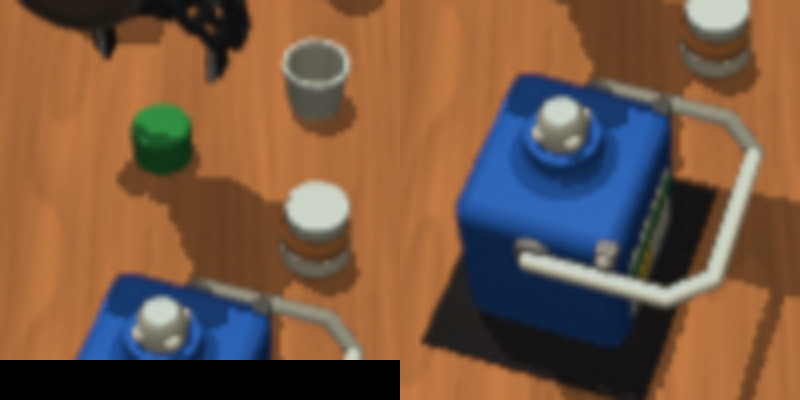

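The handle is level on its end stop: bar from (752,150) to (712,278) in the crop, within 5 crop px (about 1 image px) of the 1.55 rad projection. The cap at (162,138) is untouched, and the open fingers hang above it.

servo_tool([
  [1,0,-0.005,0.02,0,0,0],
  [1,0,-0.005,0.03,0,0,0],
  [1,0,-0.005,0.03,0,0,0],
  [1,0,-0.005,0.03,0,0,0],
])

```text
clock: 10.8
position: [615.7, -227.3, 76.8]
ee_rot: [-0.592, 0.806, -0.001, 0.0]
contact_force: [-0.6, 0.4, -0.2]
gripper_width: 85.7
grasp_force: 0.0
```

```bash
python3 - <<'E'
from h import *
np.set_printoptions(precision=4,suppress=True)
s=arm.read_state();print(s['position'],s['ee_rot'],go([611.2,-225.8,5],f))
E
```

```text
[ 615.6849 -227.2712   76.8304] [-0.5925  0.8056 -0.0005  0.0004] (array([-0.0001,  0.0048,  0.0718]), [array([-0.0767, -0.0016, -0.0345]), array([ -0.0026,   0.1204, 179.9654])])
```

servo_tool([
  [1,0,0.005,0.02,0,0,0],
  [1,0,0.005,0.045,0,0,0],
  [1,0,0.005,0.065,0,0,0],
  [1,0,0.005,0.072,0,0,0],
  [1,0,0.005,0.072,0,0,0],
  [0,0,0.005,0.072,0,0,0],
  [0,0,0.005,0.072,0,0,0],
  [0,0,0.005,0.072,0,0,0],
  [0,0,0.005,0.072,0,0,0],
  [0,0,0.005,0.072,0,0,0],
  [0,0,0.005,0.072,0,0,0],
])

```text
clock: 12.18
position: [611.6, -225.8, 5.5]
ee_rot: [-0.593, 0.805, -0.001, 0.001]
contact_force: [0.4, 0.5, 5.8]
gripper_width: 51.1
grasp_force: 62.9
```

```bash
python3 - <<'E'
from h import *
np.set_printoptions(precision=4,suppress=True)
s=arm.read_state();print(s['position'],s['contact_force'],s['joints'],go([*J,240]),go([*J,215]))
E
```

```text
[ 611.5962 -225.8296    5.5479] [0.3773 0.5365 5.7596] [-0.1059  0.6502 -0.1652  0.0007 -0.7527 -0.1968] [-0.2898  0.1141 -0.2348] [-0.2898  0.1142 -0.2098]
```

servo_tool([
  [0,0,0,-0.03,0,0,0],
  [0,0,0,-0.09,0,0,0],
  [0,0,0,-0.15,0,0,0],
  [0,0,0,-0.21,0,0,0],
  [0,0,0,-0.235,0,0,0],
  [0,-0.29,0.114,-0.235,0,0,0],
  [0,-0.29,0.114,-0.235,0,0,0],
  [0,-0.29,0.114,-0.235,0,0,0],
  [0,-0.29,0.114,-0.235,0,0,0],
  [0,-0.29,0.114,-0.235,0,0,0],
  [0,-0.29,0.114,-0.235,0,0,0],
  [0,-0.29,0.114,-0.235,0,0,0],
])

```text
clock: 13.68
position: [587.6, 85.3, 238.5]
ee_rot: [-0.593, 0.805, 0.0, -0.001]
contact_force: [0.6, -0.0, 0.1]
gripper_width: 51.1
grasp_force: 62.7
```

servo_tool([
  [0,0,0,0,0,0,0],
  [0,0,0,0,0,0,0],
  [0,0,0,0,0,0,0],
])

```text
clock: 14.05
position: [588.2, 84.3, 239.0]
ee_rot: [-0.592, 0.806, 0.0, -0.0]
contact_force: [-0.1, 0.7, -0.7]
gripper_width: 51.0
grasp_force: 62.7
```

```bash
python3 - <<'E'
from h import *
np.set_printoptions(precision=4,suppress=True)
s=arm.read_state();print(s['position'],s['contact_force'],s['gripper_width'],s['joints'],go([*J,222],f))
i=cam('side');c=cv2.resize(i['color'][170:270,240:340],None,fx=6,fy=6,interpolation=cv2.INTER_CUBIC)
cv2.imwrite('pics/side6.png',c[:,:,::-1])
p=s['position']; q=lambda X:((proj(i,[X])-[240,170])*6+3).round().tolist()
print('cap rim/top',q(p-[0,0,5.5]),q(p+[0,0,34.5]),'neck',q([*J,200]),q([*J,175]))
for n in('side','top'):
  for t in('cap_top','cap','neck_seat'): print(n,t,arm.spot_point(n,t))
E
```

```text
[588.182   84.252  238.9944] [-0.136   0.6978 -0.7106] 50.96604071679222 [ 0.4145  0.3272 -0.0588 -0.0001 -1.1848 -0.7187] (array([-0.0007,  0.0001,  0.017 ]), [array([ 0.0063, -0.0009, -0.1306]), array([ -0.0015,  -0.0099, 179.8694])])
cap rim/top [[299.0, 240.0]] [[294.0, 181.0]] neck [[303.0, 288.0]] [[306.0, 321.0]]
side cap_top [{'centre': [287.1, 200.7], 'p': 0.54}]
side cap [{'centre': [290.3, 212.4], 'p': 0.77}]
side neck_seat [{'centre': [290.2, 220.3], 'p': 0.69}]
top cap_top [{'centre': [363.3, 184.9], 'p': 0.65}]
top cap []
top neck_seat [{'centre': [277.5, 189.0], 'p': 0.6}, {'centre': [331.3, 221.7], 'p': 0.49}]
```

View pics/side6.png

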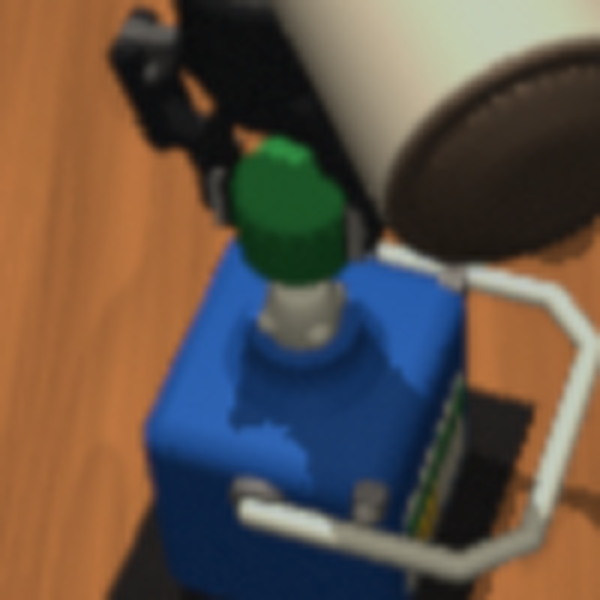

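The cap hangs over the neck: cap axis at about column 290 (body) and neck at about column 300. With the view's slant the two line up within 1 mm. I'll lower it and watch the side forces.

servo_tool([
  [0,-0.001,0,0.015,0,0,0],
  [0,-0.001,0,0.03,0,0,0],
  [0,-0.001,0,0.036,0,0,0],
  [0,-0.001,0,0.042,0,0,0],
  [0,-0.001,0,0.044,0,0,0],
  [0,-0.001,0,0.044,0,0,0],
])

```text
clock: 15.15
position: [588.6, 86.1, 195.2]
ee_rot: [-0.592, 0.806, -0.0, 0.0]
contact_force: [-1.4, -0.1, -0.8]
gripper_width: 51.0
grasp_force: 62.7
```

servo_tool([
  [0,0,0,0.002,0,0,0],
  [0,0,0,0.003,0,0,0],
  [0,0,0,0.004,0,0,0],
  [0,0,0,0.004,0,0,0],
])

```text
clock: 15.65
position: [589.5, 86.0, 192.8]
ee_rot: [-0.593, 0.805, -0.001, 0.001]
contact_force: [-0.6, -1.2, 4.6]
gripper_width: 50.9
grasp_force: 63.3
```

```bash
python3 -c "
from h import *
s=arm.read_state();print(s['position'],s['contact_force'],s['wrist_torque'])"
```

```text
[589.45938765  85.9943971  192.79015985] [-0.60763177 -1.21622601  4.6317965 ] [-0.40721264 -0.07322275 -0.03155977]
```

servo_tool([
  [0,0,0,0.002,0,0,0],
  [0,0,0,0.004,0,0,0],
  [0,0,0,0.005,0,0,0],
  [0,0,0,0.005,0,0,0],
])

```text
clock: 16.15
position: [589.4, 86.0, 188.0]
ee_rot: [-0.593, 0.805, -0.001, 0.002]
contact_force: [0.4, -2.0, 4.0]
gripper_width: 51.3
grasp_force: 63.2
```

servo_tool([
  [0,0,0,0.002,0,0,0],
  [0,0,0,0.004,0,0,0],
  [0,0,0,0.006,0,0,0],
  [0,0,0,0.007,0,0,0],
  [0,0,0,0.007,0,0,0],
])

```text
clock: 16.77
position: [587.7, 86.1, 180.6]
ee_rot: [-0.593, 0.806, 0.0, -0.0]
contact_force: [-5.6, 0.5, 9.6]
gripper_width: 51.1
grasp_force: 66.2
```

servo_tool([
  [0,0,0.001,0.001,0,0,0],
  [0,0,0.0015,0.002,0,0,0],
  [0,0,0.0015,0.003,0,0,0],
  [0,0,0.0015,0.003,0,0,0],
  [0,0,0.0015,0.003,0,0,0],
])

```text
clock: 17.4
position: [587.7, 86.2, 180.5]
ee_rot: [-0.593, 0.805, -0.001, 0.001]
contact_force: [-4.5, -1.1, 18.4]
gripper_width: 51.2
grasp_force: 67.0
```

```bash
python3 - <<'E'
from h import *
s=arm.read_state();print(s['clock'],s['position'],s['contact_force'],s['wrist_torque'],s['gripper_width'])
i=cam('side');c=cv2.resize(i['color'][170:270,240:340],None,fx=6,fy=6,interpolation=cv2.INTER_CUBIC)
cv2.imwrite('pics/side7.png',c[:,:,::-1])
q=lambda X:((proj(i,[X])-[240,170])*6+3).round().tolist()
print(q([*J,175]),q([*J,215]))
E
```

```text
17.4 [587.65163173  86.17824021 180.48652177] [-4.45196696 -1.10639927 18.43560312] [-0.32167249  1.69158152 -0.16812141] 51.17938396682017
[[306.0, 321.0]] [[301.0, 267.0]]
```

View pics/side7.png

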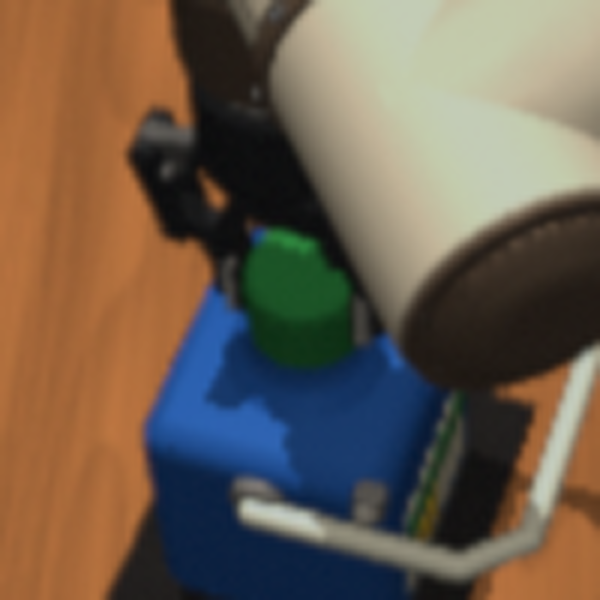

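The cap is seated on the collar (rim around (300,365)) and the handle is still level. The height held at 180.5 while the force doubled. I'll remove some side load and press a little more firmly.

servo_tool([
  [0,0,0.001,0.001,0,0,0],
  [0,0,0.0015,0.002,0,0,0],
  [0,0,0.0015,0.002,0,0,0],
  [0,0,0.0015,0.002,0,0,0],
  [0,0,0.0015,0.002,0,0,0],
])

```text
clock: 18.08
position: [587.6, 86.2, 180.4]
ee_rot: [-0.593, 0.805, -0.003, 0.003]
contact_force: [-4.4, -2.4, 24.0]
gripper_width: 51.3
grasp_force: 67.5
```

```bash
python3 - <<'E'
from h import *
s=arm.read_state();print(s['clock'],s['position'],s['contact_force'],s['wrist_torque'],s['gripper_width'],s['ee_rot'])
E
```

```text
18.075 [587.64955209  86.22108483 180.44282937] [-4.4304799  -2.36853757 24.0421227 ] [-0.77766248  1.5850073  -0.13174453] 51.2884235460402 [-0.59306315  0.80514718 -0.00277452  0.0025323 ]
```

servo_tool([
  [0,0,-0.001,0,0,0,0],
  [0,0,-0.002,0,0,0,0],
  [0,0,-0.002,0,0,0,0],
  [0,0,-0.002,0,0,0,0],
])

```text
clock: 18.58
position: [587.7, 86.1, 180.4]
ee_rot: [-0.593, 0.805, -0.001, 0.001]
contact_force: [-10.0, 0.3, 26.4]
gripper_width: 51.0
grasp_force: 67.8
```

```bash
python3 - <<'E'
from h import *
s=arm.read_state();print(s['clock'],s['position'],s['contact_force'],s['wrist_torque'],s['gripper_width'],s['ee_rot'], R.from_quat(s['ee_rot']).as_matrix()[:,2])
E
```

```text
18.575 [587.69062612  86.13507614 180.42755226] [-9.97632184  0.30560367 26.36815378] [ 0.03746442  3.05621923 -0.25089048] 51.033682314315875 [-0.59284597  0.80531371 -0.00143379  0.00119447] [ 3.62388433e-03 -8.93020012e-04 -9.99993035e-01]
```

```bash
python3 -c "
from bench import arm
print(arm.job_done())"
```

```text
the job is handed in; nothing more can be done
None
```

The job is handed in at about 18.6 s: the handle is snapped down at its end stop, and the cap is clicked on and flush to within the 0.2° tool tilt, with the gripper still holding it and pushing down at about 26 N. The one slip was a fingertip sliding off the front of the handle's bar, which pressed sideways with about 47 N until I backed it off.

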